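Press both connector blocks of a display pod home against the bench stop

TASK

Two connector blocks on neighbouring sides of the square display pod stick out: push the pod squarely against the steel bench stop so that the stop presses one block in flush, then turn the pod and press the other in the same way. Press gently, stopping when you feel it go solid rather than ramming it, and never touch the blocks with the gripper or disturb the mug, candle or joystick. Finish with the pod let go, flat on the bench, with a clear gap of at least 30 mm between it and the stop.

Things in the scene. Friction and masses are not known exactly. Their poses are not given: they have to be found in the camera images.
- pod: display pod: loose grey housing 150 x 150 x 60 mm high, about 0.75 kg, screen up. Origin: centre of its underside; z up; x, y square to its sides. In its top a central open square well 96 x 96 mm, 32 mm deep (floor 28 mm above the bench), with a rim 27 mm wide: hook or spread fingers in the well, pinch the rim or push the plain -x, -y sides. block_a is in its +x side, block_b in its +y side.
- block_a: black connector block in the pod's +x side, 90 mm wide, 24 mm high, mid-height 34 mm above the bench. Origin: centre of its outer face; its x axis points straight out of the pod. Sticks out 7 to 10 mm at the start, slides in under about 6 N, stays where left; home (flush) it stands 0.5 mm proud, its face 75.5 mm from the pod's centre.
- block_b: the same kind of block in the pod's +y side. Origin: centre of its outer face; its x axis points straight out of the pod (the pod's +y).
- stop_bar: the bench stop: a fixed steel angle, its upright front face 220 mm long and 65 mm high, its gusseted foot 82 mm deep bolted down behind it. Origin: middle of the lower edge of the front face, at bench height. x points from the face into the stop, away from the robot; y runs along the face; z up. The pod comes against it from the -x side.
- mug: white mug, 80 mm across, 95 mm high, handle at its +y; origin at the centre of its underside. A bystander.
- candle: squat yellow candle, 76 mm across, 62 mm high; origin at the centre of its underside. A bystander.
- joystick: flight stick: black base 110 x 110 x 35 mm with an upright grip, 175 mm high in all; origin at the centre of its underside. A bystander.
Mind the look-alikes: they are no part of the job. Of the things shaped like the pod, the grey one is meant.

How it is judged:
By the outcome, as a careful person would: the job done as asked, in the order asked, and still so for the second after the job is handed in, with the robot touching nothing.
It also fails if it takes over 61 s, if anything falls off the work surface, if the arm or the gripper's body presses on something with over 40 N, if the wrist force passes 120 N, or if a joint passes its speed limit or range.

ROBOT

A 6-joint arm with a two-finger parallel gripper is mounted at the origin on the work surface. World frame = base frame: x ahead of the robot, y to its left, z up, the work surface at z = 0. Lengths are in m, angles in rad, forces in N, time in s.
With the tool pointing down it reaches from about 0.275 to 0.725 m from the base axis. Payload 15.9 kg.
Tool frame: the origin (TCP) lies at the very end of the fingers, on their centre line; the grasp point (between the pads) lies 19 mm behind it; z points along the fingers, y is the line along which they close (so a half turn about z gives the same grasp; the last joint's range is limited). The gripper opens to 85 mm and grips with 20 to 120 N. Pads are 22 mm wide; open, the fingers measure 114 mm over their backs; the gripper's body (76 mm by 85 mm) begins 54 mm behind the grasp point. The pads swing forward as they close: fully open they stand 13 mm farther back than shut.
Start: joints at [-1.164, 0.213, -0.034, 1.323, 0, 1.571], TCP at [0.198, -0.459, 0.231] pointing down, gripper open.
Joint ranges: [-2.98, 2.98], [-0.74, 1.72], [-1.14, 1.35], [-2.1, 2.04], [-1.57, 1.44], [-3.14, 3.14]. Speed limits (rad/s): [1.89, 1.89, 2.39, 2.57, 3.14, 3.14].

INTERFACE

Orientations are given as a unit quaternion [w, x, y, z].
In Python, from station import robot, grab_frame, get_calibration, job gives the robot as it stands.
- The arm moves only by the tool drive_tool, never from a script. Its arguments are lists of equal length, an entry for each row: "jaw": the closure, from 0 (fully open) to 1 (shut); "linear": the shift along the tool's x, y, z in m, a list of three; "roll": the turn about the tool's z in rad. In form: {"jaw": [jaw, ...], "linear": [[tx, ty, tz], ...], "roll": [roll, ...]}. A call has 1 to 10 rows; each row shifts and turns the commanded pose from where the row before left it, along the tool's axes as they then stand; what a row does not reach is not made up. A row lasts 1/12 s, in which the tool goes at most 41.7 mm and 7.16 degrees, less where a joint would pass 70% of its speed; a pose out of reach is approached as far as the arm can. A call with a gripper value outside its range is refused whole. The fingers move at their own pace and stop on an object; "force" is the grip in N (left out, the last holds). Time passes only in rows, so rows that do not move let the fingers close. It gives the time, the measured TCP pose, the force, the opening and the grip force at its end, in the units of the state.
- robot.get_obs(): the state, without advancing time (a new reading comes with each control period).
- grab_frame(name): name is "scene" or "top" or "wrist"; returns the picture (384x512x3 uint8, red, green, blue); there is no depth.
- get_calibration(name): a dict with "mtx" (3x3 intrinsics, pixels), "R" (3x3) and "t" (3): a world point X has camera coordinates R X + t. Camera axes: x right, y down, z forward; pixel columns grow to the right and rows downward; lengths in m; the calibration is good to about 2 mm. A picture is of the moment at which its call begins: read the wrist's pose just before it. get_calibration takes no time and is no camera call; for the wrist camera it gives the pose at the moment of the call.
- job.finish_job(): hands the job in; it is judged then, once.
The state is a dict: "clock": time; "q": joint angles; "joint_vel": joint speeds; "effort": joint torques, N m; "position": TCP position; "tool_rot": TCP orientation; "ft_force": force on the tool from outside, world axes, zero at the start; "torque": the same for the moment, N m; "opening": opening from 0.0 (shut) to 1.0 (fully open); "gripper_force": force on a finger pad.
Only numpy, scipy, OpenCV 4.12 (cv2) and the standard library are available. Lean on these libraries where they do the work, as an engineer would, in place of code of your own. Each camera call takes 0.05 s, during which the arm holds its last target. There are 200 camera calls.

## Working session

There is one attempt and no reset: what is moved stays moved. The work goes in short steps, Python scripts to look and compute and a tool call to move; the robot and the scene stay as the last step left them, time stands still between calls to the robot, and variables do not carry over. Pictures are saved under pics/ and viewed, at most 10 in all, crops included, and the job is handed in when it is done.

Besides the shell and the picture viewer there is one more tool, called after "Call:" as name([rows], argument=value, ...), one row to a line, values as JSON. drive_tool: Moves the arm, as the interface text tells. Its arguments: {"type":"object","properties":{"jaw":{"type":"array"},"linear":{"type":"array"},"roll":{"type":"array"},"force":{"type":"number"}},"required":["jaw","linear","roll"]}

```bash
ls; mkdir -p pics; python3 - <<'E'
from station import robot, grab_frame, get_calibration, job
import cv2, numpy as np
a=[]
for n in("scene","top"):
    f=grab_frame(n);a.append(f);cv2.imwrite(f"pics/{n}0.png",f[:,:,::-1])
    c=get_calibration(n);print(n,c["mtx"].round(1).tolist(),c["R"].round(3).tolist(),c["t"].round(3).tolist())
o=robot.get_obs();print(o)
E
```

```text
pics
scene [[471.3, 0.0, 260.7], [0.0, 471.3, 191.1], [0.0, 0.0, 1.0]] [[0.782, 0.624, -0.013], [0.468, -0.599, -0.65], [-0.413, 0.502, -0.76]] [-0.373, -0.174, 1.625]
top [[363.9, 0.0, 247.9], [0.0, 363.9, 191.1], [0.0, 0.0, 1.0]] [[-0.01, -1.0, 0.005], [-0.997, 0.01, -0.073], [0.073, -0.006, -0.997]] [0.02, 0.489, 1.086]
{'clock': 0.1, 'q': array([-1.16402877e+00,  2.13288432e-01, -3.49670862e-02,  1.32350177e+00,
       -2.58352092e-05,  1.57082893e+00]), 'joint_vel': array([-0.00294764, -0.00115189,  0.00211753, -0.00157063,  0.00190915,
       -0.00171252]), 'effort': array([-2.02966410e-03, -6.87244177e+01,  4.87808740e+01,  1.20665660e-02,
        9.64781270e-05,  4.47574121e-05]), 'position': array([ 0.19769652, -0.45893307,  0.23088651]), 'tool_rot': array([-4.67965051e-04,  9.79391893e-01,  2.01968534e-01, -1.09708359e-04]), 'ft_force': array([-0.41667049, -0.85152391, -0.06990338]), 'torque': array([-0.03712291,  0.02081744, -0.00754956]), 'gripper_force': 0.0, 'opening': 1.0005408138972935}
```

View pics/scene0.png

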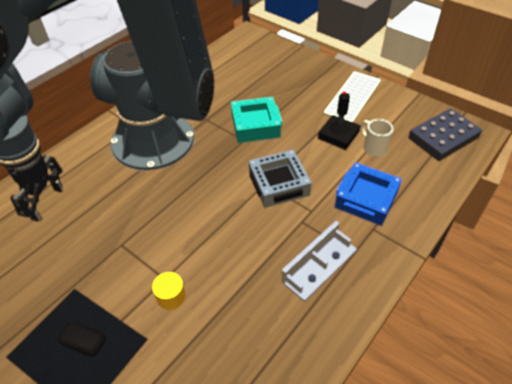

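View pics/top0.png

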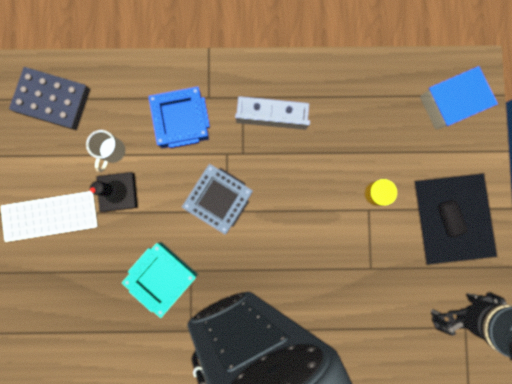

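The grey pod is at top (217,198) and scene (280,178). Look-alikes are blue at top (180,117) and teal at top (160,280). The stop is at top (273,112), the candle at (383,192), the joystick at (117,192) and the mug at (101,147). Next I'll take a close crop and coarse measurements.

```bash
cat > h.py <<'E'
import cv2, numpy as np
from station import robot, grab_frame, get_calibration, job
def cast(c,uv,z):
    uv=np.atleast_2d(np.float64(uv)); d=np.c_[uv,np.ones(len(uv))]@np.linalg.inv(c["mtx"]).T@c["R"]
    o=-c["R"].T@c["t"]; return o+d*((z-o[2])/d[:,2:3])
def proj(c,X):
    p=(np.atleast_2d(X)@c["R"].T+c["t"])@c["mtx"].T; return p[:,:2]/p[:,2:]
def yaw():  # world heading of tool x
    w,x,y,z=robot.get_obs()["tool_rot"]; return np.arctan2(2*(x*y+w*z),1-2*(y*y+z*z))
E
python3 - <<'E'
from h import *
f=cv2.imread("pics/top0.png");c=get_calibration("top")
# stop (white) and pod (grey-blue)
hsv=cv2.cvtColor(f,cv2.COLOR_BGR2HSV)
def near(mask,p):
    n,l,s,ce=cv2.connectedComponentsWithStats(mask)
    i=1+np.argmin(np.hypot(*(ce[1:]-p).T)+1e3*(s[1:,4]<60)); ys,xs=np.where(l==i); return np.c_[xs,ys].astype(np.float32),s[i,4]
wood=(hsv[...,0]<25)&(hsv[...,1]>70)
m=(~wood).astype(np.uint8)*255
for n,p,z in(("stop",(273,112),.0),("pod",(217,198),.06),("candle",(383,192),.062)):
    pts,a=near(m,np.array(p)); r=cv2.minAreaRect(pts); b=cv2.boxPoints(r)
    print(n,a,r, cast(c,b,z).round(3).tolist(), cast(c,[r[0]],z).round(3))
s=cv2.imread("pics/scene0.png")[135:220,235:325]
A=cv2.resize(s,(425*90//85,425),interpolation=3);B=cv2.resize(f[75:245,165:335],(340,340),interpolation=3)
B=cv2.resize(B,(425,425));cv2.imwrite("pics/crop.png",np.hstack([A,B]))
print(yaw())
E
```

```text
stop 2004 ((272.7106628417969, 111.82505798339844), (76.3216781616211, 27.733219146728516), 5.29008150100708) [[0.707, 0.058, 0.0], [0.795, 0.049, 0.0], [0.77, -0.189, 0.0], [0.682, -0.179, 0.0]] [[ 0.738 -0.065  0.   ]]
pod 2922 ((217.68540954589844, 198.30337524414062), (54.69589614868164, 55.11989212036133), 32.0053825378418) [[0.441, 0.214, 0.06], [0.577, 0.128, 0.06], [0.49, -0.007, 0.06], [0.356, 0.079, 0.06]] [[0.466 0.104 0.06 ]]
candle 605 ((383.5, 191.5), (27.0, 27.0), 90.0) [[0.52, -0.342, 0.062], [0.52, -0.421, 0.062], [0.441, -0.418, 0.062], [0.441, -0.339, 0.062]] [[ 0.48  -0.38   0.062]]
0.4067349810873312
```

View pics/crop.png

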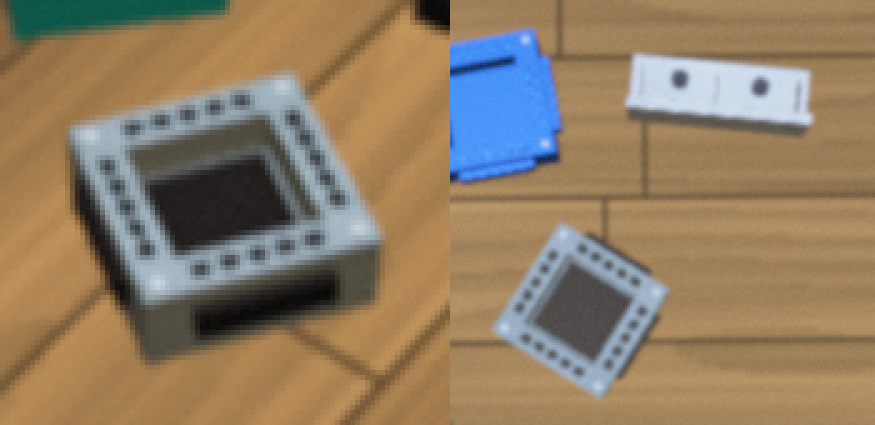

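The crop confirms the grey pod. Its dark blocks are on the upper-right side (block_b, heading about -32°) and the lower-right side (block_a, heading about -122°). The stop face heads about -6°. I'll move above for a wrist view.

Call:
drive_tool([
  [0.024,-0.0175,-0.004],
  [0.024,-0.0175,-0.004],
  [0.024,-0.0175,-0.004],
  [0.024,-0.0175,-0.004],
  [0.024,-0.0175,-0.004],
  [0.024,-0.0175,-0.004],
  [0.024,-0.0175,-0.004],
  [0.024,-0.0175,-0.004],
  [0.024,-0.0175,-0.004],
  [0.024,-0.0175,-0.004],
], jaw=[0,0,0,0,0,0,0,0,0,0], roll=[0,0,0,0,0,0,0,0,0,0])

```text
clock: 0.93
position: [0.3493, -0.2021, 0.2714]
tool_rot: [-0.0, 0.979, 0.202, -0.0]
ft_force: [0.6, -1.2, 0.0]
opening: 1.001
gripper_force: 0.0
```

Call:
drive_tool([
  [0.024,-0.0175,-0.004],
  [0.024,-0.0175,-0.004],
  [0.024,-0.0175,-0.004],
  [0.024,-0.0175,-0.004],
  [0.024,-0.0175,-0.004],
  [0.024,-0.0175,-0.004],
  [0.024,-0.0175,-0.004],
  [0.024,-0.0175,-0.004],
  [0.012,-0.008,-0.002],
  [0,0,0],
], jaw=[0,0,0,0,0,0,0,0,0,0], roll=[0,0,0,0,0,0,0,0,0,0])

```text
clock: 1.77
position: [0.4789, 0.0155, 0.3049]
tool_rot: [-0.0, 0.979, 0.203, -0.0]
ft_force: [0.3, -0.3, 0.5]
opening: 0.998
gripper_force: 0.0
```

```bash
python3 - <<'E'
from h import *
o=robot.get_obs();c=get_calibration("wrist");f=grab_frame("wrist");cv2.imwrite("pics/w1.png",f[:,:,::-1]);np.savez("w1.npz",**c)
print(o["clock"],o["q"].round(3),o["position"].round(3),np.degrees(yaw()))
print("cam",-c["R"].T@c["t"],c["R"][2]); print(proj(c,[[.46,.1,.06],[.695,-.06,0]]))
E
```

```text
1.7667 [0.032 0.171 0.099 1.499 0.    2.764] [0.479 0.015 0.305] 23.4342597952687
cam [0.55343151 0.04781274 0.44689525] [-0.28956402 -0.12497792 -0.94896428]
[[196.17946036 145.99402513]
 [363.27238838  34.35313984]]
```

View pics/w1.png

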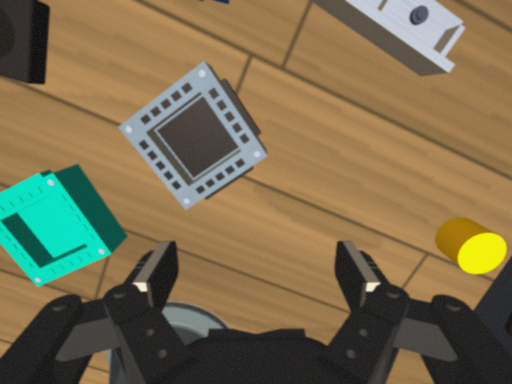

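The wrist view shows the grey pod with its top corners near (207,65), (121,128), (265,154) and (187,207), and blocks on its two right-hand sides. The stop is cut off at the top right, so I'll shift to see all of it.

Call:
drive_tool([
  [0.007,0.027,0],
  [0.007,0.027,0],
  [0.007,0.027,0],
  [0.007,0.027,0],
  [0,0,0],
  [0,0,0],
], jaw=[0,0,0,0,0,0], roll=[0,0,0,0,0,0])

```text
clock: 2.32
position: [0.546, -0.0766, 0.3046]
tool_rot: [-0.0, 0.98, 0.201, -0.001]
ft_force: [-0.1, 0.4, -1.1]
opening: 1.0
gripper_force: 0.0
```

```bash
cat >> h.py <<'E'
def podtop(f,c,guess):
    """f BGR; fits the bright top rim of the pod at z=.06"""
    h=cv2.cvtColor(f,cv2.COLOR_BGR2HSV); m=((h[...,1]<70)&(h[...,2]>115)).astype(np.uint8)
    m=cv2.morphologyEx(m,cv2.MORPH_CLOSE,np.ones((3,3)))
    cs,_=cv2.findContours(m,cv2.RETR_EXTERNAL,cv2.CHAIN_APPROX_NONE); g=proj(c,[guess])[0]
    k=max((q for q in cs if cv2.contourArea(q)>800),key=lambda q:-np.hypot(*(cv2.boundingRect(q)[:2]+np.array(cv2.boundingRect(q)[2:])/2-g)))
    P=cast(c,k[:,0],.06)[:,:2].astype(np.float32)*1000
    (ce,wh,a)=cv2.minAreaRect(P); return np.array(ce).round(1),np.array(wh).round(1),a%90,m
E
python3 - <<'E'
from h import *
o=robot.get_obs();c=get_calibration("wrist");f=grab_frame("wrist")[:,:,::-1].copy();cv2.imwrite("pics/w2.png",f)
print(o["clock"],o["position"].round(3),np.degrees(yaw()))
w=cv2.imread("pics/w1.png");c1=dict(np.load("w1.npz"))
for F,C in((w,c1),(f,c),(cv2.imread("pics/top0.png"),get_calibration("top"))):
    print(podtop(F,C,[.46,.1,.06])[:3])
np.savez("w2.npz",**c)
E
```

```text
2.3167 [ 0.546 -0.077  0.305] 23.218733033256875
(array([465. , 105.5]), array([151.3, 151.9]), 57.491355895996094)
(array([465.3, 105.7]), array([151.9, 152.5]), 57.317771911621094)
(array([464.6, 106.1]), array([155.7, 155.5]), 57.502037048339844)
```

View pics/w2.png

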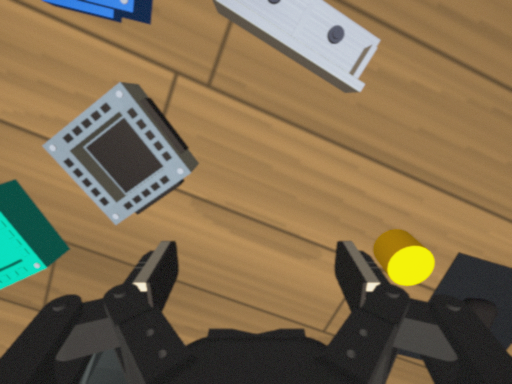

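w2 shows the stop, with its lower front edge running from about (217,8) to (348,92). All three pod measurements agree on centre (465,105.5) mm. Next I fit the stop's edge.

```bash
python3 - <<'E'
from h import *
for n,x0,x1 in(("w2",228,345),("w1",330,415)):
    f=cv2.imread(f"pics/{n}.png");c=dict(np.load(n+".npz"));s=cv2.cvtColor(f,cv2.COLOR_BGR2HSV)[...,1]
    pts=[]
    for x in range(x0,x1):
        r=np.where(s[:130,x]<90)[0]
        if len(r): pts.append((x,r.max()+.5))
    P=cast(c,pts,0)[:,:2].astype(np.float32)
    vx,vy,px,py=cv2.fitLine(P,cv2.DIST_HUBER,0,.01,.01).ravel()
    n_=np.array([-vy,vx]);n_*=np.sign(n_[0]);r=(P-[px,py])@n_
    print(n,np.degrees(np.arctan2(n_[1],n_[0])).round(2),"dist n.p=",(n_@[px,py]).round(4),"rms",r.std().round(4),P[0],P[-1])
    row=[(x,np.where(s[:130,x]<90)[0].max()) for x in range(340,375,3) if (s[:130,x]<90).any()]; print(row) if n=="w2" else 0
c=dict(np.load("w2.npz"));print("top edge right end",cast(c,[[362,89]],.065))
# top camera, white top edge ends
f=cv2.imread("pics/top0.png");c=get_calibration("top");s=cv2.cvtColor(f,cv2.COLOR_BGR2HSV)[...,1]
m=(s[85:135,225:320]<60); P=np.argwhere(m)[:,::-1].astype(np.float32)+[225,85];b=cv2.boxPoints(cv2.minAreaRect(P.astype(np.float32)))
print(b.round(0).tolist(),cast(c,b,.065).round(3).tolist())
E
```

```text
w2 -6.14 dist n.p= 0.6954 rms 0.0004 [0.7030929  0.03420965] [ 0.68171126 -0.16541815]
[(340, np.int64(89)), (343, np.int64(90)), (346, np.int64(91)), (349, np.int64(91)), (352, np.int64(91)), (355, np.int64(91)), (358, np.int64(91)), (361, np.int64(91)), (364, np.int64(86)), (367, np.int64(65)), (370, np.int64(60)), (373, np.int64(55))]
w1 -6.16 dist n.p= 0.6953 rms 0.0003 [ 0.699054   -0.00325822] [ 0.68222135 -0.15549037]
top edge right end [[ 0.68482174 -0.16801362  0.065     ]]
[[234.0, 122.0], [237.0, 95.0], [312.0, 102.0], [309.0, 129.0]] [[0.691, 0.054, 0.065], [0.772, 0.046, 0.065], [0.748, -0.177, 0.065], [0.667, -0.167, 0.065]]
```

Both wrist views agree. The face normal heads -6.15°, offset 695.4 mm, and the stop's origin is about (0.693,-0.058). I'll go in with a spread grasp in the well: tool y along the pod's +y, tool heading 57.5°.

Call:
drive_tool([
  [0,0,0],
  [0,0,0],
  [0,0,0],
  [0,0,0],
  [0,0,0],
  [0,0,0],
], jaw=[0.45,0.45,0.45,0.45,0.45,0.45], roll=[-0.1,-0.1,-0.1,-0.1,-0.1,-0.1])

```text
clock: 2.87
position: [0.5454, -0.0743, 0.3057]
tool_rot: [0.0, 0.875, 0.485, 0.0]
ft_force: [-0.2, -0.1, 0.0]
opening: 0.551
gripper_force: 0.0
```

Call:
drive_tool([
  [0.016,-0.024,0.022],
  [0.016,-0.024,0.022],
  [0.016,-0.024,0.022],
  [0.016,-0.024,0.022],
  [0.016,-0.024,0.022],
  [0.015,-0.023,0.022],
  [0.015,-0.023,0.022],
  [0,0,0],
  [0,0,0],
], jaw=[0.45,0.45,0.45,0.45,0.45,0.45,0.45,0.45,0.45], roll=[0,0,0,0,0,0,0,0,0])

```text
clock: 3.62
position: [0.4628, 0.1077, 0.1509]
tool_rot: [-0.0, 0.875, 0.484, -0.001]
ft_force: [0.8, 0.0, 0.3]
opening: 0.548
gripper_force: 0.0
```

```bash
cat >> h.py <<'E'
def rel(x,y,hd):
    """tool-frame shift to world x,y and roll to bring the tool's heading to hd deg (roll after shift)"""
    o=robot.get_obs();p=o["position"];h=yaw();dx,dy=x-p[0],y-p[1]
    print("t",round(o["clock"],2),"pos",p.round(4),"head",np.degrees(h).round(2),"F",o["ft_force"].round(1),"op",round(o["opening"]*85,1),"gf",round(o["gripper_force"],1),"q",o["q"].round(2))
    print("tx",round(dx*np.cos(h)+dy*np.sin(h),4),"ty",round(dx*np.sin(h)-dy*np.cos(h),4),"roll",round(h-np.radians(hd),4))
E
python3 -c "
from h import *
rel(.465,.1055,57.5)"
```

```text
t 3.62 pos [0.4628 0.1077 0.1509] head 57.86 F [0.8 0.  0.3] op 46.5 gf 0.0 q [ 0.23  0.19 -0.26  1.11 -0.    2.36]
tx -0.0007 ty 0.003 roll 0.0062
```

Call:
drive_tool([
  [-0.001,0.003,0.025],
  [0,0,0.025],
  [0,0,0.025],
  [0,0,0.025],
  [0,0,0.012],
  [0,0,0.006],
  [0,0,0],
], jaw=[0.45,0.45,0.45,0.45,0.45,0.45,0.45], roll=[0.006,0,0,0,0,0,0])

```text
clock: 4.2
position: [0.4667, 0.1037, 0.0332]
tool_rot: [-0.0, 0.878, 0.48, -0.0]
ft_force: [-1.0, -0.2, 0.1]
opening: 0.548
gripper_force: 0.0
```

Call:
drive_tool([
  [0,0,0],
  [0,0,0],
  [0,0,0],
  [0,0,0],
  [0,0,0],
  [0,0,0],
  [0,0,0],
  [0,0,0],
  [0,0,0],
], jaw=[0.35,0.3,0.25,0.2,0.15,0.1,0.05,0.05,0.05], roll=[0,0,0,0,0,0,0,0,0], force=40)

```text
clock: 4.95
position: [0.4668, 0.1043, 0.0335]
tool_rot: [-0.0, 0.877, 0.48, 0.0]
ft_force: [-3.2, 2.3, 4.0]
opening: 0.82
gripper_force: 46.1
```

```bash
python3 - <<'E'
from h import *
rel(.574,-.045,57.5+26.35)
f=grab_frame("top")[:,:,::-1];print(podtop(f.copy(),get_calibration("top"),[.46,.1,.06])[:3])
c=get_calibration("wrist");w=grab_frame("wrist")[:,:,::-1];cv2.imwrite("pics/w3.png",w)
E
```

```text
t 4.95 pos [0.4668 0.1043 0.0335] head 57.34 F [-3.2  2.3  4. ] op 69.7 gf 46.1 q [ 0.22  0.3  -0.44  0.82  0.    2.36]
tx -0.0679 ty 0.1708 roll -0.4626
(array([277.5, 127.6]), array([685. , 299.3]), 3.4509334564208984)
```

View pics/w3.png

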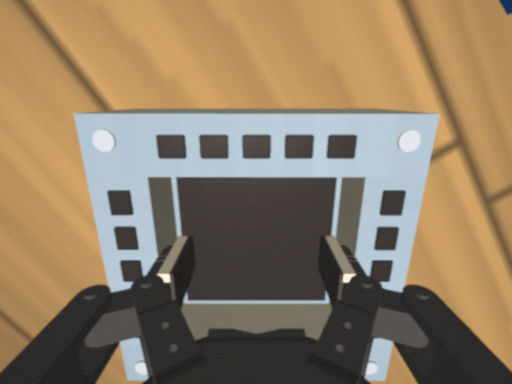

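The wrist view shows both fingers spread against the well's side walls with the pod square to the tool, at 46 N. Now I slide it to in front of the stop and turn it.

Call:
drive_tool([
  [-0.003,0.007,0],
  [-0.006,0.015,0],
  [-0.008,0.02,0],
  [-0.008,0.021,0],
  [-0.009,0.023,0],
  [-0.009,0.023,0],
  [-0.009,0.022,0],
  [-0.008,0.02,0],
  [-0.005,0.013,0],
  [-0.003,0.007,0],
], jaw=[0.05,0.05,0.05,0.05,0.05,0.05,0.05,0.05,0.05,0.05], roll=[0,0,0,0,0,0,0,0,0,0])

```text
clock: 5.88
position: [0.5747, -0.0458, 0.0335]
tool_rot: [-0.001, 0.878, 0.48, 0.0]
ft_force: [-9.7, 11.5, 11.9]
opening: 0.822
gripper_force: 49.2
```

Call:
drive_tool([
  [0,0,0],
  [0,0,0],
  [0,0,0],
  [0,0,0],
  [0,0,0],
  [0,0,0],
  [0,0,0],
  [0,0,0],
  [0,0,0],
  [0,0,0],
], jaw=[0.05,0.05,0.05,0.05,0.05,0.05,0.05,0.05,0.05,0.05], roll=[-0.03,-0.05,-0.06,-0.065,-0.065,-0.065,-0.06,-0.045,-0.023,0])

```text
clock: 6.72
position: [0.5744, -0.0454, 0.0335]
tool_rot: [0.0, 0.744, 0.669, 0.0]
ft_force: [1.2, 0.2, 3.7]
opening: 0.822
gripper_force: 49.0
```

```bash
cat >> h.py <<'E'
def podedges(c,f):
    """pod top-rim far edge (ahead in the wrist view): world heading of its line at z=.06"""
    h=cv2.cvtColor(f,cv2.COLOR_BGR2HSV); m=((h[...,1]<75)&(h[...,2]>130)).astype(np.uint8)
    pts=[(x,np.where(m[:220,x])[0].min()) for x in range(100,412) if m[:220,x].any()]
    P=cast(c,pts,.06)[:,:2].astype(np.float32); vx,vy,px,py=cv2.fitLine(P,cv2.DIST_HUBER,0,.01,.01).ravel()
    print("edge heading",np.degrees(np.arctan2(vy,vx)).round(2)%180,"at",px.round(4),py.round(4),"ends",P[0],P[-1])
E
python3 - <<'E'
from h import *
rel(.618,-.050,83.85)
c=get_calibration("wrist");w=grab_frame("wrist")[:,:,::-1].copy();cv2.imwrite("pics/w4.png",w);podedges(c,w)
cv2.imwrite("pics/t4.png",grab_frame("top")[:,:,::-1])
E
```

```text
t 6.72 pos [ 0.5744 -0.0454  0.0335] head 83.91 F [1.2 0.2 3.7] op 69.9 gf 49.0 q [-0.08  0.48 -0.18  0.92 -0.    1.6 ]
tx 0.0 ty 0.0439 roll 0.0011
edge heading 173.76 at 0.5766 0.0315 ends [0.5194764  0.03654228] [0.6452707  0.02301045]
```

Pod squareness is within 0.1° of the stop. I'll approach, then press in small steps.

Call:
drive_tool([
  [0,0.007,0],
  [0,0.009,0],
  [0,0.008,0],
  [0,0.004,0],
  [0,0,0],
  [0,0,0],
], jaw=[0.05,0.05,0.05,0.05,0.05,0.05], roll=[0,0,0,0,0,0])

```text
clock: 7.32
position: [0.6012, -0.0482, 0.0334]
tool_rot: [-0.0, 0.744, 0.668, -0.0]
ft_force: [-9.2, 1.1, 11.0]
opening: 0.821
gripper_force: 52.9
```

Call:
drive_tool([
  [0,0.002,0],
  [0,0.002,0],
  [0,0.002,0],
  [0,0.002,0],
  [0,0.002,0],
  [0,0,0],
], jaw=[0.05,0.05,0.05,0.05,0.05,0.05], roll=[0,0,0,0,0,0])

```text
clock: 7.82
position: [0.6094, -0.0491, 0.0334]
tool_rot: [-0.002, 0.744, 0.668, -0.002]
ft_force: [-23.6, 2.2, 22.4]
opening: 0.824
gripper_force: 54.3
```

Call:
drive_tool([
  [0,0.001,0],
  [0,0.001,0],
  [0,0.001,0],
  [0,0,0],
], jaw=[0.05,0.05,0.05,0.05], roll=[0,0,0,0])

```text
clock: 8.15
position: [0.6118, -0.0494, 0.0335]
tool_rot: [-0.002, 0.744, 0.668, -0.002]
ft_force: [-28.3, 2.7, 26.4]
opening: 0.824
gripper_force: 55.0
```

The force is building partly as downward load (Fz 26 N) from arm compliance pressing the pod on the bench. I'll ease the tool up a little before going on.

Call:
drive_tool([
  [0,0,-0.0005],
  [0,0,-0.0005],
  [0,0,-0.0005],
  [0,0,0],
], jaw=[0.05,0.05,0.05,0.05], roll=[0,0,0,0])

```text
clock: 8.48
position: [0.6127, -0.0495, 0.0337]
tool_rot: [-0.002, 0.744, 0.668, -0.001]
ft_force: [-10.5, 1.1, 0.4]
opening: 0.82
gripper_force: 54.1
```

Call:
drive_tool([
  [0,0.001,0],
  [0,0.001,0],
  [0,0.001,0],
  [0,0,0],
  [0,0,0],
], jaw=[0.05,0.05,0.05,0.05,0.05], roll=[0,0,0,0,0])

```text
clock: 8.9
position: [0.6155, -0.0498, 0.0337]
tool_rot: [-0.002, 0.744, 0.668, -0.002]
ft_force: [-12.3, 1.1, 2.4]
opening: 0.818
gripper_force: 54.2
```

Call:
drive_tool([
  [0,0.001,0],
  [0,0.001,0],
  [0,0,0],
  [0,0,0],
], jaw=[0.05,0.05,0.05,0.05], roll=[0,0,0,0])

```text
clock: 9.23
position: [0.6173, -0.05, 0.0338]
tool_rot: [-0.002, 0.744, 0.668, -0.002]
ft_force: [-14.6, 0.7, 3.3]
opening: 0.816
gripper_force: 54.2
```

Call:
drive_tool([
  [0,0.0005,0],
  [0,0.0005,0],
  [0,0,0],
  [0,0,0],
], jaw=[0.05,0.05,0.05,0.05], roll=[0,0,0,0])

```text
clock: 9.57
position: [0.6174, -0.05, 0.0338]
tool_rot: [-0.002, 0.744, 0.668, -0.002]
ft_force: [-20.3, 1.9, 9.5]
opening: 0.82
gripper_force: 54.4
```

Call:
drive_tool([
  [0,0.0005,0],
  [0,0.0005,0],
  [0,0,0],
  [0,0,0],
], jaw=[0.05,0.05,0.05,0.05], roll=[0,0,0,0])

```text
clock: 9.9
position: [0.6175, -0.05, 0.0338]
tool_rot: [-0.003, 0.744, 0.668, -0.003]
ft_force: [-29.5, 2.8, 15.7]
opening: 0.818
gripper_force: 54.6
```

Solid at 20–29 N with no further travel, so block_b is home. I'll retract, then turn 90°.

Call:
drive_tool([
  [0,-0.003,0.0007],
  [0,-0.006,0.0008],
  [0,-0.01,0],
  [0,-0.013,0],
  [0,-0.013,0],
  [0,-0.009,0],
  [0,-0.004,0],
  [0,0,0],
], jaw=[0.05,0.05,0.05,0.05,0.05,0.05,0.05,0.05], roll=[0,0,0,0,0,0,0,0])

```text
clock: 10.57
position: [0.5633, -0.0441, 0.0334]
tool_rot: [-0.0, 0.744, 0.668, -0.0]
ft_force: [-6.2, 0.5, 8.2]
opening: 0.824
gripper_force: 54.3
```

```bash
python3 - <<'E'
from h import *
rel(.564,-.044,173.85)
c=get_calibration("wrist");w=grab_frame("wrist")[:,:,::-1].copy();podedges(c,w)
f=grab_frame("scene")[:,:,::-1];cv2.imwrite("pics/s5.png",f)
p=proj(get_calibration("scene"),[[.57,-.045,.03]])[0].astype(int);print(p)
cv2.imwrite("pics/s5c.png",cv2.resize(f[p[1]-60:p[1]+60,p[0]-75:p[0]+75],None,fx=5,fy=5,interpolation=3))
E
```

```text
t 10.57 pos [ 0.5633 -0.0441  0.0334] head 83.83 F [-6.2  0.5  8.2] op 70.1 gf 54.3 q [-0.08  0.46 -0.21  0.91 -0.    1.6 ]
tx 0.0002 ty 0.0007 roll -1.5711
edge heading 173.29 at 0.5731 0.0319 ends [0.50853854 0.03786742] [0.6342465  0.02418034]
[276 226]
```

View pics/s5c.png

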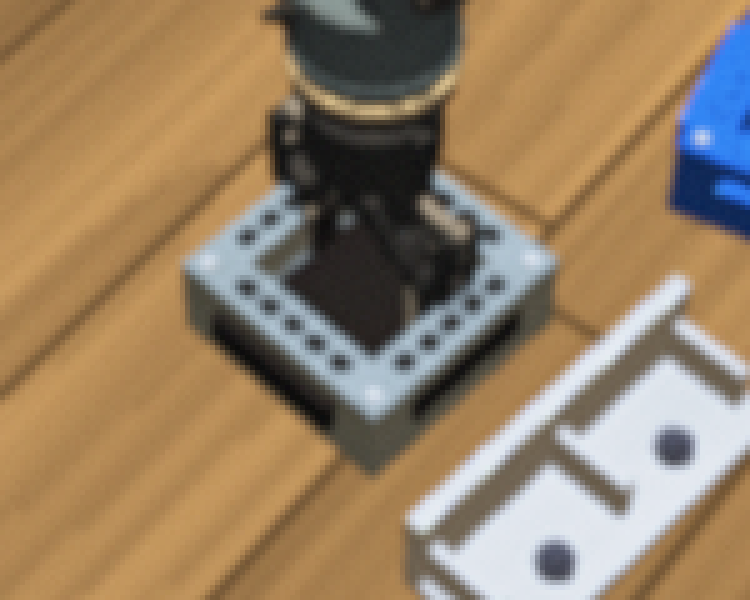

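The crop shows the right-hand block (b) flush and the left one (a) still out. Next is the 90° turn.

Call:
drive_tool([
  [0,0,0],
  [0,0,0],
  [0,0,0],
  [0,0,0],
  [0,0,0],
  [0,0,0],
  [0,0,0],
  [0,0,0],
  [0,0,0],
  [0,0,0],
], jaw=[0.05,0.05,0.05,0.05,0.05,0.05,0.05,0.05,0.05,0.05], roll=[-0.03,-0.06,-0.08,-0.09,-0.09,-0.09,-0.09,-0.09,-0.09,-0.09])

```text
clock: 11.5
position: [0.5647, -0.0444, 0.0334]
tool_rot: [0.0, 0.423, 0.906, -0.0]
ft_force: [-0.4, 0.3, 3.8]
opening: 0.82
gripper_force: 54.2
```

Call:
drive_tool([
  [0,0,0],
  [0,0,0],
  [0,0,0],
  [0,0,0],
  [0,0,0],
  [0,0,0],
  [0,0,0],
  [0,0,0],
  [0,0,0],
  [0,0,0],
], jaw=[0.05,0.05,0.05,0.05,0.05,0.05,0.05,0.05,0.05,0.05], roll=[-0.09,-0.09,-0.09,-0.09,-0.09,-0.09,-0.08,-0.06,-0.03,0])

```text
clock: 12.33
position: [0.5647, -0.0443, 0.0334]
tool_rot: [0.0, 0.083, 0.997, -0.0]
ft_force: [0.8, -0.5, 4.1]
opening: 0.824
gripper_force: 54.2
```

```bash
python3 - <<'E'
from h import *
rel(.588,-.047,173.85)
c=get_calibration("wrist");w=grab_frame("wrist")[:,:,::-1].copy();cv2.imwrite("pics/w6.png",w);podedges(c,w)
cv2.imwrite("pics/t6.png",grab_frame("top")[:,:,::-1])
E
```

```text
t 12.33 pos [ 0.5647 -0.0443  0.0334] head 170.45 F [ 0.8 -0.5  4.1] op 70.0 gf 54.2 q [-0.08  0.46 -0.2   0.91 -0.    0.09]
tx -0.0234 ty 0.0012 roll -0.0593
edge heading 80.4 at 0.4921 -0.0246 ends [ 0.48034307 -0.09437601] [0.5014428  0.03043201]
```

View pics/w6.png

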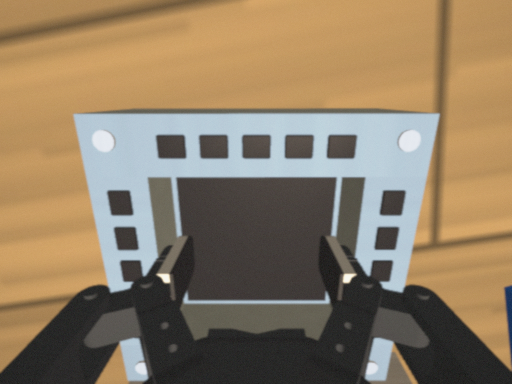

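The pod is still square in the grip. I'll finish the last 0.06 rad, approach and press along tool -x with a firmer spread.

Call:
drive_tool([
  [0,0,0],
  [0,0,0],
  [-0.005,0,0],
  [-0.009,0,0],
  [-0.01,0,0],
  [-0.008,0,0],
  [-0.004,0,0],
  [-0.001,0,0],
  [0,0,-0.0004],
  [0,0,0],
], jaw=[0.05,0.05,0.05,0.05,0.05,0.05,0.05,0.05,0.05,0.05], roll=[-0.04,-0.02,0,0,0,0,0,0,0,0], force=75)

```text
clock: 13.27
position: [0.5995, -0.048, 0.0331]
tool_rot: [-0.001, 0.054, 0.999, 0.0]
ft_force: [-7.2, 0.0, 4.3]
opening: 0.827
gripper_force: 92.2
```

```bash
python3 - <<'E'
from h import *
rel(.618,-.05,173.85)
c=get_calibration("wrist");w=grab_frame("wrist")[:,:,::-1].copy();podedges(c,w)
E
```

```text
t 13.27 pos [ 0.5995 -0.048   0.0331] head 173.76 F [-7.2  0.   4.3] op 70.3 gf 92.2 q [-0.08  0.53 -0.09  0.95  0.    0.03]
tx -0.0186 ty -0.0 roll -0.0016
edge heading 83.71 at 0.5264 -0.0296 ends [ 0.51829624 -0.10282677] [0.5321635 0.0229353]
```

Call:
drive_tool([
  [-0.002,0,0],
  [-0.002,0,0],
  [-0.002,0,-0.0002],
  [-0.002,0,-0.0002],
  [-0.002,0,-0.0002],
  [0,0,0],
], jaw=[0.05,0.05,0.05,0.05,0.05,0.05], roll=[0,0,0,0,0,0])

```text
clock: 13.82
position: [0.6104, -0.0492, 0.0335]
tool_rot: [-0.001, 0.054, 0.999, 0.0]
ft_force: [-0.3, -0.8, -7.9]
opening: 0.838
gripper_force: 91.7
```

Call:
drive_tool([
  [-0.001,0,-0.0002],
  [-0.001,0,0],
  [-0.001,0,-0.0001],
  [0,0,0],
  [0,0,0],
], jaw=[0.05,0.05,0.05,0.05,0.05], roll=[0,0,0,0,0])

```text
clock: 14.23
position: [0.6129, -0.0495, 0.034]
tool_rot: [-0.001, 0.054, 0.999, 0.0]
ft_force: [-4.9, 0.1, -7.6]
opening: 0.836
gripper_force: 91.7
```

Slightly lifted (Fz equals the pod's weight), so I'll set it back down and go on.

Call:
drive_tool([
  [0,0,0.0005],
  [0,0,0.0003],
  [-0.001,0,0],
  [-0.001,0,0],
  [0,0,0],
], jaw=[0.05,0.05,0.05,0.05,0.05], roll=[0,0,0,0,0])

```text
clock: 14.65
position: [0.6148, -0.0497, 0.0333]
tool_rot: [-0.001, 0.054, 0.999, 0.0]
ft_force: [-4.9, 0.8, -6.3]
opening: 0.836
gripper_force: 91.8
```

Call:
drive_tool([
  [-0.001,0,0],
  [-0.0005,0,0],
  [0,0,0],
  [0,0,0],
], jaw=[0.05,0.05,0.05,0.05], roll=[0,0,0,0])

```text
clock: 14.98
position: [0.6163, -0.0499, 0.0333]
tool_rot: [-0.001, 0.054, 0.999, 0.0]
ft_force: [-5.6, 0.2, -5.1]
opening: 0.837
gripper_force: 91.8
```

Call:
drive_tool([
  [0,0,0.0003],
  [-0.0005,0,0],
  [-0.0005,0,0],
  [-0.0005,0,0],
  [0,0,0],
], jaw=[0.05,0.05,0.05,0.05,0.05], roll=[0,0,0,0,0])

```text
clock: 15.4
position: [0.6172, -0.05, 0.0332]
tool_rot: [-0.001, 0.054, 0.999, 0.0]
ft_force: [-12.6, 1.0, -0.8]
opening: 0.832
gripper_force: 92.0
```

Call:
drive_tool([
  [-0.0005,0,0],
  [-0.0005,0,0],
  [0,0,0],
  [0,0,0],
], jaw=[0.05,0.05,0.05,0.05], roll=[0,0,0,0])

```text
clock: 15.73
position: [0.6172, -0.05, 0.0331]
tool_rot: [-0.002, 0.054, 0.999, 0.0]
ft_force: [-19.1, 1.7, 5.4]
opening: 0.833
gripper_force: 92.2
```

Call:
drive_tool([
  [-0.0005,0,0],
  [-0.0005,0,0],
  [0,0,0],
  [0,0,0],
], jaw=[0.05,0.05,0.05,0.05], roll=[0,0,0,0])

```text
clock: 16.07
position: [0.6173, -0.0499, 0.0331]
tool_rot: [-0.003, 0.054, 0.999, 0.0]
ft_force: [-26.9, 3.0, 11.3]
opening: 0.826
gripper_force: 92.4
```

Call:
drive_tool([
  [0.003,0,0],
  [0.006,0,0.0003],
  [0.01,0,0],
  [0.013,0,0],
  [0.013,0,0],
  [0.01,0,0],
  [0.005,0,0],
  [0,0,0],
], jaw=[0.05,0.05,0.05,0.05,0.05,0.05,0.05,0.05], roll=[0,0,0,0,0,0,0,0])

```text
clock: 16.73
position: [0.5603, -0.0437, 0.0333]
tool_rot: [-0.0, 0.054, 0.999, 0.0]
ft_force: [-0.1, -0.2, -8.0]
opening: 0.838
gripper_force: 91.7
```

```bash
python3 - <<'E'
from h import *
rel(.56,-.044,173.85)
f=grab_frame("scene")[:,:,::-1];cv2.imwrite("pics/s7.png",f)
p=proj(get_calibration("scene"),[[.57,-.045,.03]])[0].astype(int)
cv2.imwrite("pics/s7c.png",cv2.resize(f[p[1]-60:p[1]+60,p[0]-75:p[0]+75],None,fx=5,fy=5,interpolation=3))
E
```

```text
t 16.73 pos [ 0.5603 -0.0437  0.0333] head 173.82 F [-0.1 -0.2 -8. ] op 71.3 gf 91.7 q [-0.08  0.45 -0.22  0.9   0.    0.03]
tx 0.0003 ty -0.0003 roll -0.0005
```

View pics/s7c.png

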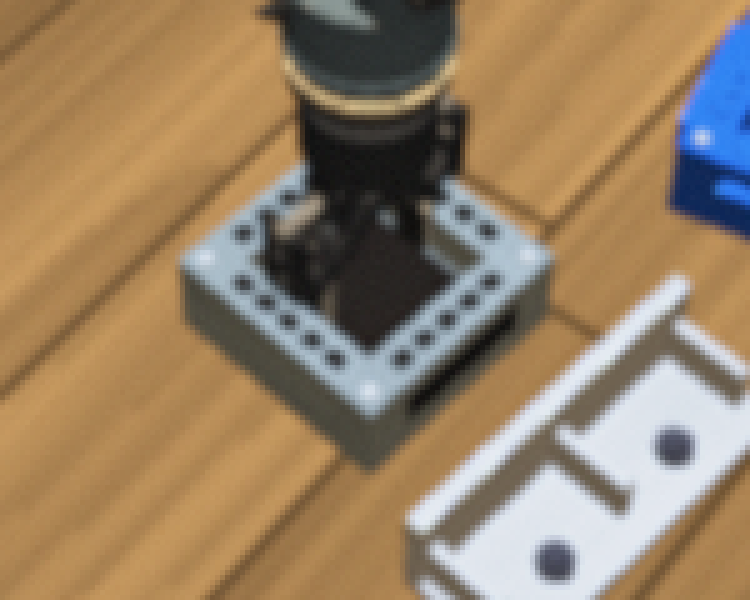

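Both blocks look flush and the gap to the stop is about 57 mm. I'll lower the pod the last fraction of a millimetre, release and rise.

Call:
drive_tool([
  [0,0,0.0003],
  [0,0,0.0003],
  [0,0,0.0002],
  [0,0,0],
], jaw=[0.05,0.05,0.05,0.05], roll=[0,0,0,0])

```text
clock: 17.12
position: [0.5617, -0.0439, 0.0331]
tool_rot: [0.0, 0.054, 0.999, 0.0]
ft_force: [-6.9, 0.8, 8.3]
opening: 0.83
gripper_force: 92.3
```

Call:
drive_tool([
  [0,0,0],
  [0,0,0],
  [0,0,0],
  [0,0,0],
  [0,0,0],
  [0,0,0],
  [0,0,0],
  [0,0,0],
], jaw=[0.15,0.2,0.25,0.3,0.35,0.4,0.4,0.4], roll=[0,0,0,0,0,0,0,0])

```text
clock: 17.78
position: [0.5612, -0.0439, 0.0324]
tool_rot: [0.0, 0.054, 0.999, 0.0]
ft_force: [0.4, -0.0, -0.2]
opening: 0.602
gripper_force: 0.0
```

Call:
drive_tool([
  [0,0,-0.008],
  [0,0,-0.015],
  [0,0,-0.03],
  [0,0,-0.04],
  [0,0,-0.04],
  [0,0,-0.035],
  [0,0,-0.02],
  [0,0,0],
], jaw=[0.4,0.4,0.4,0.4,0.4,0.4,0.4,0.4], roll=[0,0,0,0,0,0,0,0])

```text
clock: 18.45
position: [0.5629, -0.044, 0.226]
tool_rot: [0.004, 0.054, 0.999, -0.0]
ft_force: [1.4, 0.3, -0.8]
opening: 0.602
gripper_force: 0.0
```

```bash
python3 - <<'E'
from h import *
rel(.56,-.044,173.85)
c=get_calibration("wrist");w=grab_frame("wrist")[:,:,::-1].copy();f=grab_frame("scene")[:,:,::-1]
print(podtop(w,c,[.56,-.044,.06])[:3])
p=proj(get_calibration("scene"),[[.57,-.045,.03]])[0].astype(int)
v=cv2.resize(f[p[1]-48:p[1]+48,p[0]-50:p[0]+50],(400,384),interpolation=3)
cv2.imwrite("pics/end.png",cv2.resize(np.hstack([w,v]),(798,336)))
E
```

```text
t 18.45 pos [ 0.5629 -0.044   0.226 ] head 173.82 F [ 1.4  0.3 -0.8] op 51.2 gf 0.0 q [-0.08  0.34  0.13  1.35 -0.    0.03]
tx 0.0029 ty -0.0003 roll -0.0005
(array([561.8, -43.8]), array([151.2, 150.9]), 83.55352020263672)
```

View pics/end.png

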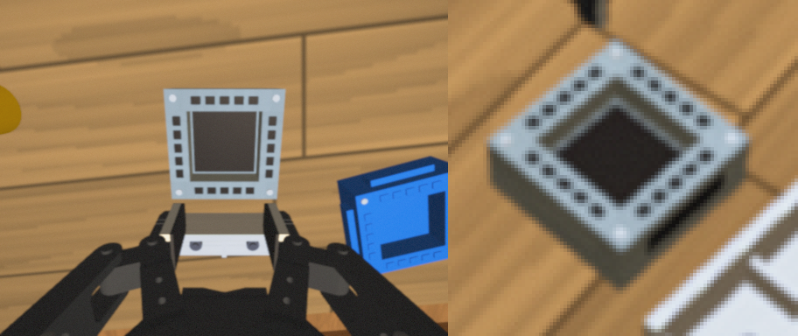

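The pod is free and flat at (0.562,-0.044), with no block protruding in either view and the bystanders not touched. Handing in.

```bash
python3 -c "
from station import job
print(job.finish_job())"
```

```text
the job is handed in; nothing more can be done
None
```

I pressed both blocks in until they went solid against the stop (block_b at about 30 N, then block_a at about 27 N) and handed the job in at about 18.5 s; the pod is released, flat on the bench about 57 mm from the stop, and I don't know the judge's verdict.

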